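# Swing the serving board square to the bread press

### The job

The long bamboo board with the glass bowl standing on one end lies askew to the flat-bread press. Push its free end round on the table until the board lies parallel with the long front edge of the press's base, with the bowl end staying in its place and the bowl left standing on it. Leave the short bamboo board alone.

Things in the scene. Friction and masses are not known exactly. Their poses are not given: they have to be found in the camera images.
- board: Long bamboo board, 340 x 95 mm, round ends, 0.4 kg, loose; an 18 mm slab on two 10 mm battens, top 28 mm above the table. Origin: table level under the bowl, 70 mm from the bowl end; most weight rests there, so it pivots there. Own y runs along it to the bowl end; free end at y = -270 mm, second batten at -225. Own x across. It must turn clockwise seen from above, 15 to 75 degrees.
- bowl: Glass bowl, 136 mm across the rim, 62 mm high, 0.5 kg, standing loose on the bowl end of the long board, over the board's origin. Origin: centre of its underside; own z up.
- press_front (a point): Middle of the long front edge, at table level, of the base of the aluminium flat-bread press at the far side of the table: fixed, its round upper plate tipped open and its lever raised. The base is 270 mm along this edge, 180 mm deep and 14 mm high, with a round lower plate on it. Own y runs along the edge, own x points from the front edge to the rear edge.
- short_board: A second bamboo board of the same width, 95 mm, and height, 28 mm, but only 190 mm long and with nothing on it, loose on the table to the robot's right; not to be moved. Origin: on the table level under its centre; own y runs along it.
There are look-alikes about, which are no part of the job. Leave any purple or red look-alike of the bowl alone.

How it is judged:
At the end, for the whole second after the job is handed in: The long board lies flat, at rest, within 10 degrees of parallel with the press base's long front edge; its origin is within 20 mm of its start; the bowl stands upright and at rest on the board within 30 mm of that origin; the short board is within 20 mm of its start (angle between the y axis of board and the y axis of press_front, either way round below 0.175 rad and distance of each of board, short_board from where it was at the start of the episode below 0.02 m and angle between board's own z axis and vertical below 0.05 rad and horizontal distance between bowl and board below 0.03 m and height (world z) of bowl above 0.02 m and angle between bowl's own z axis and vertical below 0.1 rad and linear speed of each of board, bowl below 0.01 m/s); the robot touches nothing.
It fails at once if the bowl is tipped (angle between bowl's own z axis and vertical above 0.35 rad).
It fails at once if the bowl end of the board is lifted off the table or dragged well away (height (world z) of board above 0.025 m or distance of board from where it was at the start of the episode above 0.06 m).
It fails at once if the short board is moved (distance of short_board from where it was at the start of the episode above 0.02 m).
It also fails if it takes over 38 s, if anything falls off the work surface, if the arm or the gripper's body presses on something with over 40 N, if the wrist force passes 120 N, or if a joint passes its speed limit or range.

### The arm

A 6-joint arm with a two-finger parallel gripper is mounted at the origin on the work surface. World frame = base frame: x ahead of the robot, y to its left, z up, the work surface at z = 0. Lengths are in m, angles in rad, forces in N, time in s.
With the tool pointing down it reaches from about 0.425 to 0.95 m from the base axis. Payload 3.5 kg.
Tool frame: the origin (TCP) lies on the centre line of the jaws, within the pads' length; the fingertips stand 17 mm ahead of it and the grasp point (between the pads) lies 2 mm behind it (manip.tips_ahead is the z of the fingertips in the tool frame, in m); z points along the fingers, y is the line along which they close (so a half turn about z gives the same grasp; the last joint's range is limited). The gripper opens to 85 mm and grips with 20 to 120 N. Pads are 22 mm wide; open, the fingers measure 114 mm over their backs; the gripper's body (76 mm by 85 mm) begins 54 mm behind the grasp point. The pads swing forward as they close: fully open they stand 13 mm farther back than shut.
Start: joints at [-1.31, 0.286, 1.577, -0, 1.279, -0.15], TCP at [0.27, -0.619, 0.22] pointing down, gripper open.
Joint ranges: [-2.77, 2.77], [-0.9, 2.22], [0.21, 2.48], [-1.53, 4.67], [0.24, 2.81], [-2.84, 2.84]. Speed limits (rad/s): [2.79, 2.79, 3.14, 3.14, 3.14, 3.14].

### API

Orientations are given as a unit quaternion [x, y, z, w].
In Python, from plant import manip gives the robot as it stands.
- The arm moves only by the tool jog_arm, never from a script. Its argument "targets" is text: rows parted by semicolons, each of 4 numbers parted by spaces: the shift along the tool's x, y, z in cm, then the turn about the tool's z in rad. In form: tx ty tz roll; .... A call has 1 to 12 rows; each row is the pose to reach, as a shift and turn from the pose commanded when the call began, along the tool's axes at that moment; what a row does not reach only later rows make up. A row lasts 1/10 s, in which the tool goes at most 50 mm and 8.59 degrees, less where a joint would pass 70% of its speed; a pose out of reach is approached as far as the arm can. A call with a gripper value outside its range is refused whole. "grip" is the closure in counts, from 0 (fully open) to 255 (shut), set as the call begins (left out, the last holds). The fingers move at their own pace and stop on an object; the grip force is fixed at half the most. Time passes only in rows, so rows that repeat a pose let the fingers close. It gives the time, the measured TCP pose, the force and the opening at its end, in the units of the state.
- manip.get_obs(): the state, without advancing time (a new reading comes with each control period).
- manip.grab_frame(name): name is "scene" or "top" or "wrist"; returns a dict with "img" (420x560x3 uint8, red, green, blue), "range_z" (420x560 float32, m along the optical axis (not along the pixel's ray), 0 where there is no reading), "fx", "fy", "cx", "cy" (pixels), "eye" and "orientation" of the camera in the world. Camera axes: x right, y up, looking along -z (the intrinsics and any distortion apply to the point x, -y, -z); pixel columns grow to the right and rows downward; lengths in m; the calibration is good to about 2 mm. A picture is of the moment at which its call begins.
- manip.finish_job(): hands the job in, once; it reports no verdict.
The state is a dict: "time_s": time; "joints": joint angles; "dq": joint speeds; "joint_efforts": joint torques, N m; "tool_pos": TCP position; "tool_rot": TCP orientation; "force": force on the tool from outside, world axes, zero at the start; "torque": the same for the moment, N m; "grip_width": opening from 0.0 (shut) to 1.0 (fully open).
Only numpy, scipy, OpenCV 4.12 (cv2) and the standard library are available. Lean on these libraries where they do the work, as an engineer would, in place of code of your own. Each camera call takes 0.05 s, during which the arm holds its last target. There are 200 camera calls.

## Working session

There is one attempt and no reset: what is moved stays moved. The work goes in short steps, Python scripts to look and compute and a tool call to move; the robot and the scene stay as the last step left them, time stands still between calls to the robot, and variables do not carry over. Pictures are saved under pics/ and viewed, on a budget of 10 in all, crops included, one or two more only if the job needs it, and the job is handed in when it is done.

Besides the shell and the picture viewer there is one more tool, called after "Call:" as name(argument=value, ...), one argument or row to a line, values as JSON. jog_arm: Moves the arm, as the interface text tells. Its arguments: {"type":"object","properties":{"targets":{"type":"string"},"grip":{"type":"number"}},"required":["targets"]}

```bash
mkdir -p pics
cat > h.py <<'E'
import numpy as np, cv2
from scipy.spatial.transform import Rotation as R
from plant import manip
def grab(n):
    f=manip.grab_frame(n); cv2.imwrite(f'pics/{n}_{int(manip.get_obs()["time_s"]*1000)}.png',f['img'][:,:,::-1])
    z=f['range_z']; v,u=np.mgrid[0:z.shape[0],0:z.shape[1]]
    p=np.stack([(u-f['cx'])/f['fx']*z,-(v-f['cy'])/f['fy']*z,-z],-1)
    P=p@R.from_quat(f['orientation']).as_matrix().T+np.array(f['eye']); P[z==0]=np.nan
    return f,P
E
python3 - <<'E'
from h import *
for n in('top','scene'):
    f,P=grab(n); np.savez(f'{n}0.npz',img=f['img'],P=P); print(f['eye'],f['orientation'],f.keys())
print(manip.get_obs())
E
ls pics
```

```text
[0.40402513 0.00228451 1.0672601 ] [ 0.04741113 -0.0209114  -0.70078085  0.71149216] dict_keys(['img', 'range_z', 'fx', 'fy', 'cx', 'cy', 'eye', 'orientation'])
[ 1.56904872 -0.21087122  0.77097046] [0.36624801 0.30611537 0.55095802 0.6845444 ] dict_keys(['img', 'range_z', 'fx', 'fy', 'cx', 'cy', 'eye', 'orientation'])
{'time_s': 0.1, 'joints': array([-1.31002704e+00,  2.87151660e-01,  1.57804498e+00,  1.69037591e-05,
        1.27860321e+00, -1.49980226e-01]), 'dq': array([-0.00210846, -0.00191539, -0.00436633,  0.00200567, -0.00161946,
        0.00023548]), 'joint_efforts': array([ 1.23830559e-03, -4.07291937e+01, -2.93698597e+01, -1.00813879e-04,
        3.40727769e-03,  4.85282087e-06]), 'tool_pos': array([ 0.26940546, -0.61822491,  0.21852801]), 'tool_rot': array([ 9.78984530e-01,  2.03931537e-01, -5.30236250e-05, -1.10235559e-03]), 'force': array([-0.18205002, -0.10882902, -0.33974003]), 'torque': array([ 0.05093276, -0.01647725, -0.02648567]), 'grip_width': 1.0014559241849479}
scene_100.png
top_50.png
```

View pics/top_50.png

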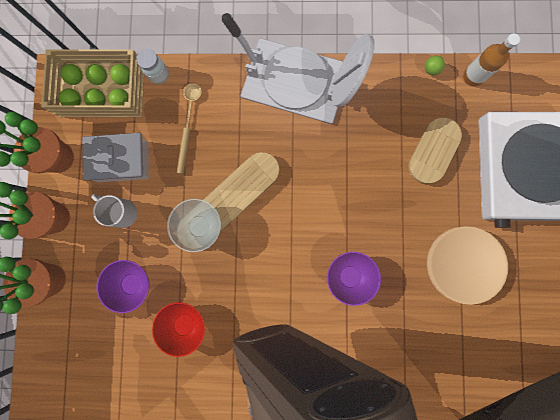

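View pics/scene_100.png

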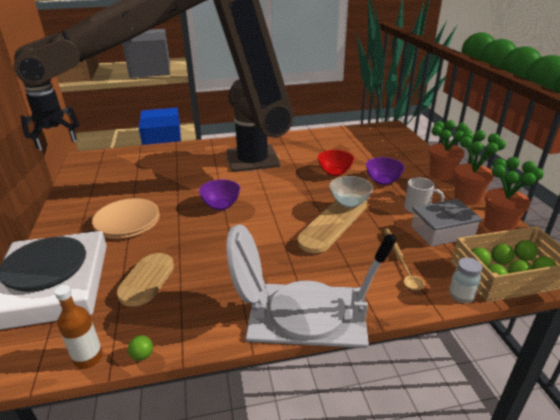

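The top view shows the bowl at about (193,225), the board's free end at (265,160), and the press front edge running from (242,97) to (335,123). The short board is at (436,150) and there are purple bowls at (355,278) and (123,287). Next I'll measure these.

```bash
cat > meas.py <<'E'
from h import *
def board(img,P,zlo=.021,zhi=.036):
    hsv=cv2.cvtColor(img,cv2.COLOR_RGB2HSV)
    m=(P[...,2]>zlo)&(P[...,2]<zhi)
    n,l,s,c=cv2.connectedComponentsWithStats(m.astype(np.uint8))
    return [(P[l==i],s[i],c[i]) for i in range(1,n) if s[i][4]>250]
E
python3 - <<'E'
from meas import *
d=np.load('top0.npz');P=d['P'];img=d['img']
for p,s,c in board(img,P):
    r=cv2.minAreaRect(p[:,:2].astype(np.float32)*1000); print(s,c.round(),p.mean(0).round(3),r)
for u,v in[(242,97),(246,95),(335,123),(333,120),(290,108),(250,92),(193,225),(199,228),(265,160),(240,185),(410,320),(275,180)]: print(u,v,P[v,u].round(3))
m=(P[...,2]>.009)&(P[...,2]<.02)
v,u=np.nonzero(m[60:130,230:350]); pp=P[60:130,230:350][v,u]
pp=pp[pp[:,0]>.5]
# front edge : lowest x by y bins
for y in np.arange(-.12,.2,.02):
    q=pp[(abs(pp[:,1]-y)<.01)]
    if len(q)>5: print(round(y,2),len(q),np.percentile(q[:,0],2).round(4))
E
```

```text
[ 265   47   63   63 2976] [296.  78.] [ 0.862 -0.007  0.032] ((864.30810546875, -6.439643859863281), (176.09242248535156, 170.4788360595703), 0.8384438753128052)
[ 54  58  77  47 349] [78. 70.] [0.888 0.608 0.028] ((896.431884765625, 591.4373168945312), (107.9458236694336, 245.12271118164062), 32.404422760009766)
[ 53  66  89  49 270] [113. 104.] [0.787 0.503 0.028] ((777.3849487304688, 519.7225341796875), (118.92609405517578, 274.70355224609375), 30.01896095275879)
[480 116  10 104 290] [483. 169.] [ 0.615 -0.505  0.028] ((619.2743530273438, -505.2469787597656), (276.0157470703125, 10.339651107788086), 1.2142163515090942)
[ 410  118   52   66 2260] [436. 150.] [ 0.664 -0.382  0.028] ((664.9443969726562, -382.5536193847656), (96.26033020019531, 190.89004516601562), 62.40897750854492)
[ 204  152   76   80 2686] [244. 186.] [0.56  0.131 0.028] ((556.9938354492188, 135.75074768066406), (96.59013366699219, 241.8648681640625), 43.29458236694336)
[188 214  23  25 322] [199. 226.] [0.452 0.246 0.033] ((451.9656066894531, 246.3308868408203), (57.71664047241211, 55.838226318359375), 24.91298
[... 512 characters left out ...]
525] [178. 329.] [0.182 0.293 0.028] ((188.45094299316406, 284.217041015625), (110.10584259033203, 110.2878189086914), 18.330217361450195)
242 97 [0.816 0.144 0.012]
246 95 [0.82  0.132 0.014]
335 123 [ 0.746 -0.117 -0.   ]
333 120 [ 0.749 -0.11   0.017]
290 108 [0.78  0.009 0.024]
250 92 [0.831 0.122 0.011]
193 225 [0.454 0.263 0.031]
199 228 [0.446 0.246 0.035]
265 160 [0.633 0.074 0.027]
240 185 [0.564 0.141 0.027]
410 320 [ 0.214 -0.315  0.001]
275 180 [0.579 0.046 0.027]
-0.12 124 0.7566
-0.1 357 0.7453
-0.08 187 0.7497
-0.06 110 0.7557
-0.04 71 0.7599
-0.02 39 0.7664
0.0 21 0.7711
0.02 16 0.7765
0.04 23 0.7825
0.06 51 0.7897
0.08 213 0.7969
0.1 239 0.8038
0.12 176 0.8099
0.14 77 0.8141
```

```bash
cat > rows.py <<'E'
from h import *
def rel(T0,pts):  # T0=(pos,theta) commanded; pts list of (x,y,z,theta): rows
    (p,t)=T0; ex=np.array([np.cos(t),np.sin(t),0]); ey=np.array([np.sin(t),-np.cos(t),0])
    return [(100*(np.array(q[:3])-p)@ex,100*(np.array(q[:3])-p)@ey,-100*(q[2]-p[2]),t-q[3]) for q in pts]
def show(r): print('; '.join('%.1f %.1f %.1f %.2f'%tuple(x) for x in r))
E
python3 - <<'E'
from rows import *
print(manip.tips_ahead)
th=2*np.arctan2(.203931537,.97898453); print(th)
n=np.deg2rad(43.3);N=np.array([np.cos(n),np.sin(n)]);D=np.array([N[1],-N[0]])
w=np.array([.455,.2445])+.225*D+N*.0885; print(w)
show(rel((np.array([.27,-.619,.22]),th),[(*w,.22,n)]))
E
```

```text
0.017
0.4107446225247303
[0.67371702 0.14144605]
67.4 -53.6 -0.0 -0.34
```

Call:
jog_arm(
  targets="67.4 -53.6 0 -0.34; 67.4 -53.6 0 -0.34; 67.4 -53.6 0 -0.34; 67.4 -53.6 0 -0.34; 67.4 -53.6 0 -0.34; 67.4 -53.6 0 -0.34; 67.4 -53.6 0 -0.34; 67.4 -53.6 0 -0.34; 67.4 -53.6 0 -0.34; 67.4 -53.6 0 -0.34; 67.4 -53.6 0 -0.34; 67.4 -53.6 0 -0.34",
  grip=255,
)

```text
time_s: 1.3
tool_pos: [0.5513, -0.0868, 0.2195]
tool_rot: [0.93, 0.367, -0.0, -0.0]
force: [1.3, -0.5, 0.4]
grip_width: 0.003
```

Call:
jog_arm(
  targets="24.7 -8.4 0 0; 24.7 -8.4 0 0; 24.7 -8.4 0 0; 24.7 -8.4 0 0; 24.7 -8.4 0 0; 24.7 -8.4 0 0; 24.7 -8.4 8 0; 24.7 -8.4 8 0; 24.7 -8.4 8 0; 24.7 -8.4 8 0",
)

```text
time_s: 2.3
tool_pos: [0.6739, 0.1405, 0.1394]
tool_rot: [0.93, 0.366, -0.001, -0.0]
force: [0.2, -0.3, 0.6]
grip_width: -0.002
```

```bash
python3 - <<'E'
from meas import *
f,P=grab('wrist'); o=manip.get_obs(); print(o['time_s'],o['tool_pos'],o['tool_rot'],o['force'])
for p,s,c in board(f['img'],P,.018,.036):
    if s[4]>3000: print(s,c.round(),p.mean(0).round(3),cv2.minAreaRect(p[:,:2].astype(np.float32)*1000))
E
ls pics
```

```text
2.35 [0.67517218 0.14060418 0.14157623] [9.30464787e-01 3.66379624e-01 1.05097291e-03 3.81954284e-04] [0.56482734 0.26613628 0.28674671]
[  437    50   123   231 19569] [508. 158.] [0.84  0.014 0.03 ] ((822.9253540039062, -7.333290100097656), (216.93162536621094, 107.7247085571289), 61.11515808105469)
[   13   235   309    86 12562] [162. 267.] [0.538 0.179 0.027] ((530.6983032226562, 162.72427368164062), (95.23849487304688, 313.4203796386719), 43.63729476928711)
scene_100.png
top_50.png
wrist_2350.png
```

View pics/wrist_2350.png

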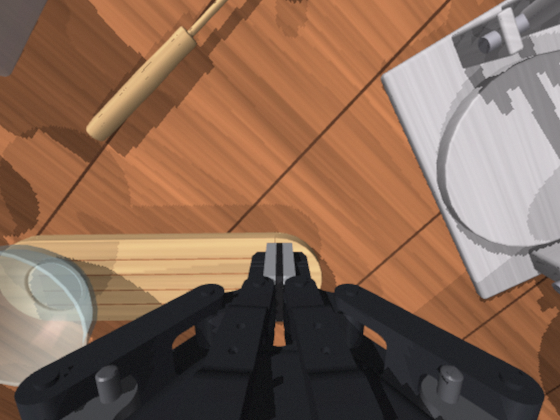

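Call:
jog_arm(
  targets="0 0 4 0; 0 0 8 0; 0 0 10 0; 0 0 11 0; 0 0 11.6 0; 0 0 11.6 0; 0 0 11.6 0",
)

```text
time_s: 3.05
tool_pos: [0.6759, 0.1411, 0.0262]
tool_rot: [0.93, 0.367, 0.002, 0.001]
force: [-0.7, 0.1, 1.0]
grip_width: -0.002
```

Run:
```python
from rows import *
o=manip.get_obs(); print(o['tool_pos'],o['force'])
O=np.array([.455,.2445]); n0=np.deg2rad(43.4)
def pt(a,off): 
    n=n0-a;N=np.array([np.cos(n),np.sin(n)]);D=np.array([N[1],-N[0]]); return (*(O+.225*D+N*off),.024,n)
T=(np.array([.674,.1410,.024]),np.deg2rad(43.2))
A=[(0,.08),(0,.07),(0,.062)]+[(np.deg2rad(a),.0585) for a in range(0,64,2)]
for i in range(0,len(A),12):
    P=[pt(*q) for q in A[i:i+12]]; show(rel(T,P)); T=(np.array(P[-1][:3]),P[-1][3]); print(T)
```

```text
[0.67592746 0.14108503 0.02623633] [-0.67795892  0.14549365  1.0479131 ]
-0.8 -0.1 -0.0 -0.00; -1.8 -0.1 -0.0 -0.00; -2.6 -0.1 -0.0 -0.00; -3.0 -0.1 -0.0 -0.00; -3.7 0.1 -0.0 0.03; -4.5 0.3 -0.0 0.07; -5.3 0.4 -0.0 0.10; -6.1 0.5 -0.0 0.14; -6.9 0.6 -0.0 0.17; -7.8 0.7 -0.0 0.21; -8.6 0.7 -0.0 0.24; -9.4 0.7 -0.0 0.28
(array([0.61048215, 0.07166323, 0.024     ]), np.float64(0.47822021504644624))
-0.8 0.2 -0.0 0.03; -1.6 0.4 -0.0 0.07; -2.4 0.5 -0.0 0.10; -3.2 0.6 -0.0 0.14; -4.0 0.7 -0.0 0.17; -4.8 0.7 -0.0 0.21; -5.6 0.7 -0.0 0.24; -6.4 0.7 -0.0 0.28; -7.2 0.7 -0.0 0.31; -8.0 0.6 -0.0 0.35; -8.9 0.6 -0.0 0.38; -9.7 0.4 -0.0 0.42
(array([0.52674096, 0.02336546, 0.024     ]), np.float64(0.059341194567807176))
-0.8 0.2 -0.0 0.03; -1.6 0.4 -0.0 0.07; -2.4 0.5 -0.0 0.10; -3.2 0.6 -0.0 0.14; -4.0 0.7 -0.0 0.17; -4.8 0.7 -0.0 0.21; -5.6 0.7 -0.0 0.24; -6.4 0.7 -0.0 0.28; -7.2 0.7 -0.0 0.31; -8.0 0.6 -0.0 0.35; -8.9 0.6 -0.0 0.38
(array([0.43867861, 0.01259299, 0.024     ]), np.float64(-0.3246312408709453))
```

The wrist view shows the board edge along row 235, the bowl at the left near (40,310), and a clear landing spot beyond the edge. I'll make contact slowly.

Call:
jog_arm(
  targets="-0.8 -0.1 0 0; -1.6 -0.1 0 0; -2.2 -0.1 0 0; -2.6 -0.1 0 0; -3.0 -0.1 0 0; -3.4 0 0 0.02; -3.7 0.1 0 0.03; -4.1 0.2 0 0.05; -4.5 0.3 0 0.07; -4.9 0.3 0 0.09; -5.3 0.4 0 0.10; -5.3 0.4 0 0.10",
)

```text
time_s: 4.25
tool_pos: [0.6379, 0.1015, 0.0237]
tool_rot: [0.948, 0.319, -0.0, -0.0]
force: [-0.4, 0.0, 0.2]
grip_width: 0.002
```

```bash
cat > chk.py <<'E'
from meas import *
f,P=grab('top'); o=manip.get_obs(); print(o['time_s'],o['tool_pos'],o['force'],o['tool_rot'])
b=[x for x in board(f['img'],P) if x[1][4]>100]
for p,s,c in b:
    r=cv2.minAreaRect(p[:,:2].astype(np.float32)*1000)
    if r[0][0]>300 and (abs(p.mean(0)[:2]-[.45,.13])<[.16,.2]).all(): print(s,p.mean(0).round(3),r)
# bowl rim
m=(P[...,2]>.082)&(P[...,2]<.096)&(abs(P[...,0]-.455)<.12)&(abs(P[...,1]-.2445)<.12)
q=P[m][:,:2].astype(np.float32)*1000
if len(q)>5: print('rim',len(q),cv2.minEnclosingCircle(q))
E
python3 chk.py
```

```text
4.3 [0.63811301 0.10176196 0.02382352] [0.51783022 0.23110335 0.44117766] [ 9.47580592e-01  3.19516855e-01 -1.07135557e-05 -3.53252930e-05]
[262 155  18  38 308] [0.595 0.057 0.028] ((592.40771484375, 58.062774658203125), (36.582679748535156, 103.27751159667969), 70.82410430908203)
rim 231 ((454.4504699707031, 256.2763671875), 65.4979476928711)
```

Run:
```python
import cv2
from h import *
d=np.load('top0.npz');P=d['P']
m=(P[...,2]>.082)&(P[...,2]<.096)&(abs(P[...,0]-.455)<.12)&(abs(P[...,1]-.2445)<.12)
print(m.sum(),cv2.minEnclosingCircle(P[m][:,:2].astype(np.float32)*1000))
a=cv2.imread('pics/top_4250.png') if __import__('os').path.exists('pics/top_4250.png') else cv2.imread('pics/top_4300.png')
cv2.imwrite('pics/c1.png',cv2.resize(a[80:280,140:380],None,fx=2.5,fy=2.5))
```

```text
424 ((451.8290710449219, 246.30844116210938), 67.77361297607422)
```

View pics/c1.png

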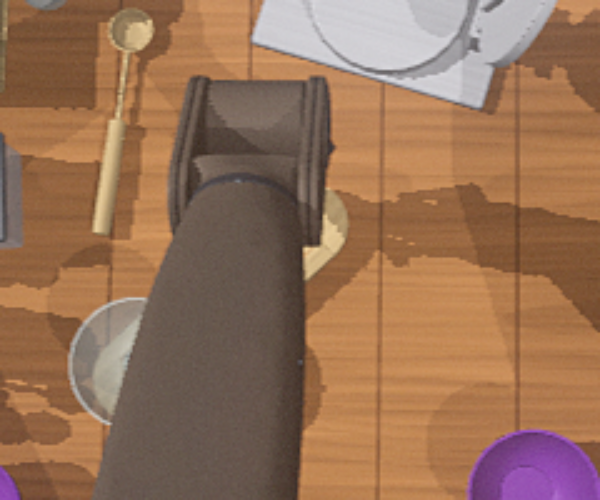

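The arm hides part of the board in this crop. The bowl rim is still at about (110,360), and the board tip at about (345,230) has moved slightly clockwise. I'll keep pushing along the arc, 18 degrees per call.

Call:
jog_arm(
  targets="-0.6 0.15 0 0.026; -1.2 0.3 0 0.052; -1.8 0.4 0 0.079; -2.4 0.5 0 0.105; -3.0 0.6 0 0.131; -3.6 0.65 0 0.157; -4.2 0.7 0 0.183; -4.8 0.7 0 0.209; -5.4 0.7 0 0.236; -6.0 0.7 0 0.262; -6.6 0.7 0 0.288; -7.2 0.7 0 0.314",
)

```text
time_s: 5.5
tool_pos: [0.5848, 0.0525, 0.0238]
tool_rot: [0.986, 0.167, -0.0, -0.0]
force: [-0.5, 0.7, 1.0]
grip_width: -0.0
```

```bash
cat > sc.py <<'E'
from meas import *
from scipy.optimize import least_squares
d=np.load('scene0.npz')
f,P=grab('scene'); o=manip.get_obs(); print(o['time_s'],o['tool_pos'],o['force'])
def rim(P):
    m=(P[...,2]>.084)&(P[...,2]<.095)&(abs(P[...,0]-.455)<.13)&(abs(P[...,1]-.2445)<.13)
    q=P[m][:,:2]; r=least_squares(lambda c:np.hypot(*(q-c[:2]).T)-.066,[.455,.2445],loss='soft_l1',f_scale=.003); return len(q),r.x.round(4)
for I,Q in((d['img'],d['P']),(f['img'],P)):
    print('bowl',rim(Q))
    for p,s,c in board(I,Q):
        if s[4]>400 and (abs(p.mean(0)[:2]-[.48,.13])<[.16,.2]).all(): print(s,p.mean(0).round(3),cv2.minAreaRect(p[:,:2].astype(np.float32)*1000))
E
python3 sc.py; ls pics
```

```text
5.55 [0.58404259 0.05213242 0.02359895] [ 0.1082147   0.81890593 -0.20954351]
bowl (215, array([0.4529, 0.2471]))
[ 298  200   70   51 1640] [0.557 0.144 0.028] ((532.6630859375, 164.7635955810547), (97.39867401123047, 317.4036865234375), 43.793739318847656)
bowl (211, array([0.4529, 0.2474]))
[ 298  200   70   51 1605] [0.557 0.146 0.028] ((533.603515625, 163.0277862548828), (98.37025451660156, 314.2806701660156), 43.18040084838867)
c1.png
scene_100.png
scene_5550.png
top_4300.png
top_50.png
wrist_2350.png
```

View pics/scene_5550.png

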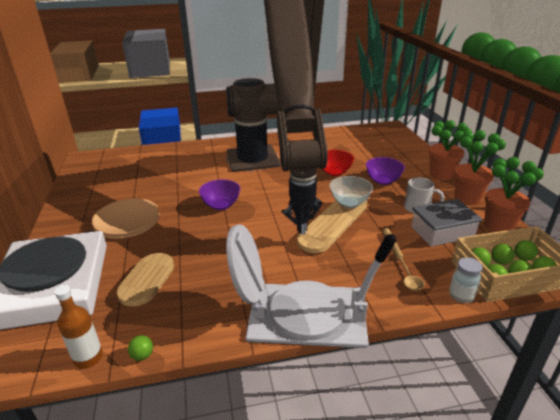

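Run:
```python
from h import *
f,P=grab('scene'); print(manip.get_obs()['tool_pos'])
for v in range(196,250,4): print(v,[tuple((P[v,u]*1000).round().astype(int)) for u in (290,297,303,309,316)])
a=f['img'][150:270,240:400,::-1]; cv2.imwrite('pics/c2.png',cv2.resize(a,None,fx=5,fy=5,interpolation=cv2.INTER_CUBIC))
```

```text
[0.58446968 0.05236953 0.02367431]
196 [(np.int64(593), np.int64(17), np.int64(168)), (np.int64(614), np.int64(31), np.int64(178)), (np.int64(622), np.int64(46), np.int64(180)), (np.int64(619), np.int64(63), np.int64(176)), (np.int64(580), np.int64(94), np.int64(149))]
200 [(np.int64(593), np.int64(17), np.int64(155)), (np.int64(615), np.int64(31), np.int64(166)), (np.int64(621), np.int64(46), np.int64(168)), (np.int64(620), np.int64(63), np.int64(165)), (np.int64(576), np.int64(96), np.int64(134))]
204 [(np.int64(596), np.int64(17), np.int64(144)), (np.int64(604), np.int64(34), np.int64(146)), (np.int64(597), np.int64(53), np.int64(140)), (np.int64(602), np.int64(69), np.int64(140)), (np.int64(579), np.int64(96), np.int64(122))]
208 [(np.int64(605), np.int64(15), np.int64(137)), (np.int64(603), np.int64(35), np.int64(133)), (np.int64(606), np.int64(51), np.int64(133)), (np.int64(601), np.int64(69), np.int64(126)), (np.int64(580), np.int64(96), np.int64(110))]
212 [(np.int64(606), np.int64(14), np.int64(125)), (np.int64(603), np.int64(35), np.int64(120)), (np.int64(602), np.int64(52)
[... 1472 characters left out ...]
 np.int64(31))]
240 [(np.int64(568), np.int64(23), np.int64(0)), (np.int64(574), np.int64(43), np.int64(1)), (np.int64(612), np.int64(51), np.int64(28)), (np.int64(609), np.int64(69), np.int64(23)), (np.int64(618), np.int64(88), np.int64(26))]
244 [(np.int64(583), np.int64(20), np.int64(-2)), (np.int64(593), np.int64(38), np.int64(2)), (np.int64(631), np.int64(46), np.int64(29)), (np.int64(636), np.int64(62), np.int64(30)), (np.int64(640), np.int64(81), np.int64(30))]
248 [(np.int64(607), np.int64(14), np.int64(2)), (np.int64(609), np.int64(34), np.int64(0)), (np.int64(634), np.int64(45), np.int64(17)), (np.int64(644), np.int64(60), np.int64(22)), (np.int64(655), np.int64(77), np.int64(27))]
```

View pics/c2.png

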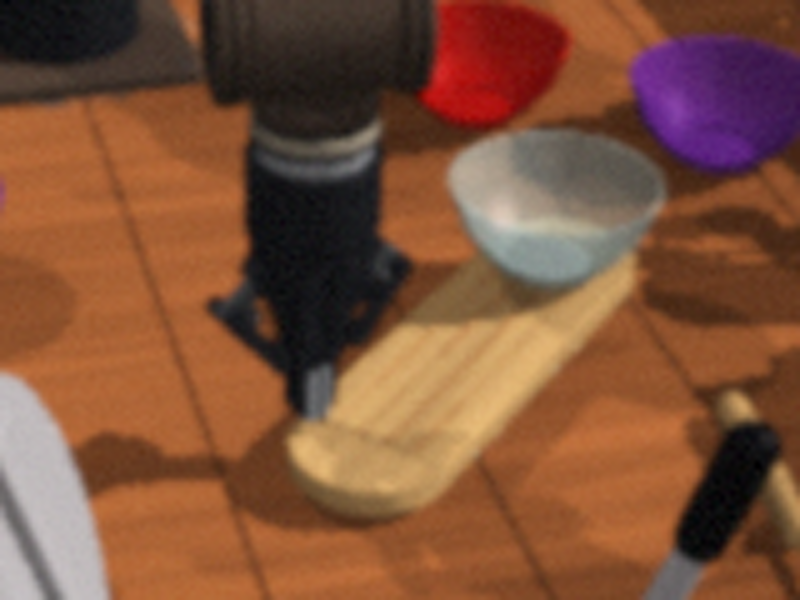

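The crop shows the closed fingers at about (315,400) over the board's right edge. The board hasn't turned and there is no force on the tool. I'll check fingertip and board heights with the wrist camera before moving.

Run:
```python
from meas import *
f,P=grab('wrist'); o=manip.get_obs(); print(o['time_s'],o['tool_pos'],o['tool_rot'],o['joint_efforts'].round(2),o['torque'],o['grip_width'])
print(f['eye'],f['orientation'])
for u in (240,265,272,278,285,292,320): print(u,[tuple(int(x) if x==x else -1 for x in (P[v,u]*1000).round()) for v in (200,220,235,245,255,265,280)])
cv2.imwrite('pics/w2.png',f['img'][:,:,::-1])
```

```text
5.65 [0.58493093 0.05254063 0.02383669] [ 9.85901252e-01  1.67328184e-01 -2.09906514e-05 -2.54956795e-05] [-1.000e-01 -3.654e+01 -2.321e+01 -1.000e-02  2.000e-02  2.000e-02] [ 0.04186355  0.03807701 -0.0072506 ] -0.001665495742915019
[0.65189195 0.07634434 0.17648307] [-0.1170816   0.08347775 -0.57337768  0.80657387]
240 [(606, 82, 27), (595, 79, 27), (586, 77, 27), (580, 75, 26), (575, 73, 27), (569, 71, 27), (559, 68, 27)]
265 [(610, 70, 26), (599, 66, 26), (591, 63, 26), (585, 61, 27), (592, 62, 52), (592, 62, 62), (593, 62, 76)]
272 [(611, 66, 27), (600, 62, 26), (592, 60, 26), (593, 60, 42), (593, 59, 53), (593, 59, 62), (591, 58, 72)]
278 [(612, 63, 26), (601, 59, 26), (593, 57, 27), (594, 57, 42), (594, 57, 54), (594, 57, 62), (592, 56, 71)]
285 [(614, 60, 27), (603, 56, 27), (595, 53, 27), (595, 53, 40), (594, 53, 51), (595, 54, 62), (593, 53, 72)]
292 [(615, 56, 26), (604, 52, 25), (596, 49, 27), (590, 47, 25), (596, 51, 53), (595, 51, 61), (597, 52, 77)]
320 [(620, 42, 26), (609, 37, 25), (591, 26, -3), (585, 24, 0), (578, 21, -1), (571, 19, -1), (561, 15, -1)]
```

View pics/w2.png

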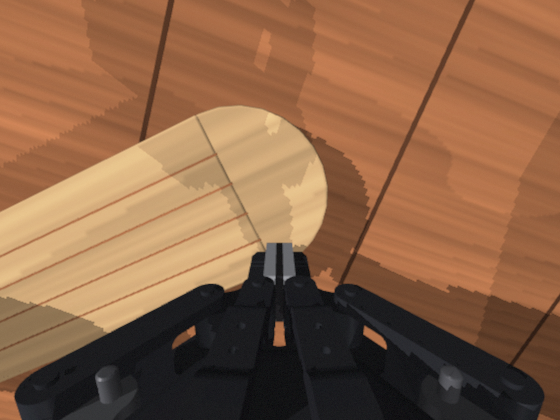

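The pads end at row 243, the same row as in the free-air view, so the real fingertips sit higher than the nominal 17 mm ahead and passed over the board. I'll measure that and work out the way back.

Run:
```python
from rows import *
f,P=grab('wrist')
for u in (272,278,287): print(u,[tuple((P[v,u]*1000).round(1)) for v in range(239,249)])
O=np.array([.455,.2445]); n0=np.deg2rad(43.4)
def pt(a,off,z):
    n=n0-a;N=np.array([np.cos(n),np.sin(n)]);D=np.array([N[1],-N[0]]); return (*(O+.225*D+N*off),z,n)
print(pt(np.deg2rad(24),.0585,.024))
o=manip.get_obs();t=2*np.arctan2(o['tool_rot'][1],o['tool_rot'][0])
show(rel((np.array([.5842,.0523,.024]),t),[pt(0,.0885,.024)]))
```

```text
272 [(np.float64(590.0), np.float64(59.0), np.float64(25.9)), (np.float64(589.6), np.float64(58.9), np.float64(26.2)), (np.float64(588.8), np.float64(58.6), np.float64(25.8)), (np.float64(588.2), np.float64(58.4), np.float64(25.8)), (np.float64(592.5), np.float64(59.6), np.float64(37.3)), (np.float64(593.3), np.float64(59.8), np.float64(40.4)), (np.float64(593.7), np.float64(59.9), np.float64(42.4)), (np.float64(593.4), np.float64(59.8), np.float64(43.0)), (np.float64(593.1), np.float64(59.7), np.float64(43.4)), (np.float64(593.8), np.float64(59.8), np.float64(46.1))]
278 [(np.float64(591.2), np.float64(55.9), np.float64(26.1)), (np.float64(590.2), np.float64(55.5), np.float64(25.2)), (np.float64(590.0), np.float64(55.5), np.float64(26.0)), (np.float64(589.7), np.float64(55.4), np.float64(26.7)), (np.float64(594.1), np.float64(56.9), np.float64(38.6)), (np.float64(594.2), np.float64(56.9), np.float64(40.0)), (np.float64(594.1), np.float64(56.9), np.float64(41.1)), (np.float64(594.2), np.float64(56.9), np.float64(42.4)), (np.float64(594.1), np.float64(56.8), np.float64(43.3)), (np.float64(593.6), np.float64(56.6), np.float64(43.4))]
287 [(np.float64(592.5), np.float64(50.9), np.float64(25.1)), (np.float64(592.2), np.float64(50.9), np.float64(26.0)), (np.float64(591.5), np.float64(50.6), np.float64(25.6)), (np.float64(591.4), np.float64(50.6), np.float64(26.8)), (np.float64(595.5), np.float64(52.4), np.float64(38.2)), (np.float64(595.9), np.float64(52.6), np.float64(40.4)), (np.float64(595.6), np.float64(52.5), np.float64(40.9)), (np.float64(596.1), np.float64(52.8), np.float64(43.5)), (np.float64(595.5), np.float64(52.5), np.float64(43.1)), (np.float64(595.4), np.float64(52.5), np.float64(44.1))]
(np.float64(0.5849147801637679), np.float64(0.05170632817698642), 0.024, np.float64(0.33859387488689985))
11.4 -5.5 -0.0 -0.42
```

Tips are at z about 0.037, so I'm 10 mm clear of the board. I'll go back and then descend by about 29 mm in stages.

Call:
jog_arm(
  targets="0 0 -2 0; 5 -2.4 -2 -0.15; 9 -4.4 -2 -0.3; 11.4 -5.5 -2 -0.42; 11.4 -5.5 -2 -0.42; 11.4 -5.5 -2 -0.42; 11.4 -5.5 0 -0.42; 11.4 -5.5 1.5 -0.42; 11.4 -5.5 1.5 -0.42; 11.4 -5.5 1.5 -0.42",
)

```text
time_s: 6.7
tool_pos: [0.6737, 0.1417, 0.008]
tool_rot: [0.929, 0.369, -0.001, -0.0]
force: [0.1, 0.4, 0.7]
grip_width: 0.0
```

```bash
cat > tip.py <<'E'
from h import *
f,P=grab('wrist'); o=manip.get_obs(); print(o['time_s'],o['tool_pos'],o['tool_rot'],o['force'])
for u in (272,287): print(u,[tuple((P[v,u]*1000).round(1).tolist()) for v in range(239,247,1)])
E
python3 tip.py
```

```text
6.75 [0.67451748 0.1418649  0.00904104] [ 9.29421289e-01  3.69020413e-01 -3.80868187e-05 -5.34540390e-06] [0.03493721 0.66208724 0.39794881]
272 [(671.9, 146.9, -1.2), (671.4, 146.5, -1.2), (670.7, 145.8, -2.0), (670.4, 145.5, -1.3), (678.0, 151.8, 22.0), (678.3, 152.0, 24.2), (678.1, 151.8, 24.7), (678.3, 151.9, 26.5)]
287 [(678.5, 140.7, 0.0), (678.1, 140.4, 0.4), (677.3, 139.5, -0.9), (677.0, 139.2, -0.4), (683.5, 146.3, 22.6), (683.6, 146.5, 24.3), (683.3, 146.1, 24.5), (683.4, 146.3, 26.1)]
```

Call:
jog_arm(
  targets="0 0 0.7 0; 0 0 1.3 0; 0 0 1.3 0; -0.8 0 1.3 0; -1.6 0 1.3 0; -2.2 0 1.3 0; -2.6 0 1.3 0; -3 0 1.3 0; -3.4 0.1 1.3 0.02; -3.8 0.2 1.3 0.035; -4.2 0.3 1.3 0.052; -4.6 0.4 1.3 0.07",
)

```text
time_s: 7.95
tool_pos: [0.6442, 0.1078, -0.0039]
tool_rot: [0.942, 0.336, 0.001, 0.0]
force: [1.8, 1.6, -0.1]
grip_width: 0.001
```

```bash
python3 tip.py; python3 sc.py
```

```text
8.0 [ 0.64392868  0.10731628 -0.00394169] [9.42002808e-01 3.35604886e-01 2.59072331e-04 4.76752685e-05] [ 1.0516214   0.7682309  -0.74797256]
272 [(647.3, 116.2, -0.4), (646.6, 115.7, -1.0), (645.7, 115.0, -2.3), (645.6, 114.9, -1.3), (649.3, 117.5, 10.4), (649.7, 117.8, 12.7), (649.6, 117.7, 13.6), (649.8, 117.8, 15.2)]
287 [(652.6, 109.8, -0.2), (652.0, 109.3, -0.6), (651.4, 108.8, -1.1), (650.9, 108.3, -1.4), (654.3, 111.6, 10.7), (654.2, 111.5, 11.7), (654.4, 111.8, 13.6), (654.3, 111.7, 14.6)]
8.05 [ 0.64389552  0.10734185 -0.00395011] [1.25275971 0.91515442 0.42928658]
bowl (215, array([0.4529, 0.2471]))
[ 298  200   70   51 1640] [0.557 0.144 0.028] ((532.6630859375, 164.7635955810547), (97.39867401123047, 317.4036865234375), 43.793739318847656)
bowl (111, array([0.4523, 0.2452]))
[294 215  37  34 547] [0.593 0.072 0.028] ((577.1953125, 74.1942138671875), (93.53202056884766, 164.58920288085938), 88.82952880859375)
```

The fingers are now in contact at about 2 N. I'll run the arc.

Call:
jog_arm(
  targets="-0.6 0.15 0 0.026; -1.2 0.3 0 0.052; -1.8 0.4 0 0.079; -2.4 0.5 0 0.105; -3.0 0.6 0 0.131; -3.6 0.65 0 0.157; -4.2 0.7 0 0.183; -4.8 0.7 0 0.209; -5.4 0.7 0 0.236; -6.0 0.7 0 0.262; -6.6 0.7 0 0.288; -7.2 0.7 0 0.314",
)

```text
time_s: 9.25
tool_pos: [0.5926, 0.0566, -0.0039]
tool_rot: [0.983, 0.184, 0.0, -0.0]
force: [3.4, 1.9, 2.2]
grip_width: 0.004
```

```bash
python3 sc.py
```

```text
9.3 [ 0.59195494  0.05610409 -0.00403908] [2.55886698 0.32281407 1.14329191]
bowl (215, array([0.4529, 0.2471]))
[ 298  200   70   51 1640] [0.557 0.144 0.028] ((532.6630859375, 164.7635955810547), (97.39867401123047, 317.4036865234375), 43.793739318847656)
bowl (222, array([0.4513, 0.2465]))
[310 199  59  34 715] [0.495 0.19  0.028] ((478.1769104003906, 184.29946899414062), (100.41819763183594, 262.6451416015625), 23.165077209472656)
```

Call:
jog_arm(
  targets="-0.6 0.15 0 0.026; -1.2 0.3 0 0.052; -1.8 0.4 0 0.079; -2.4 0.5 0 0.105; -3.0 0.6 0 0.131; -3.6 0.65 0 0.157; -4.2 0.7 0 0.183; -4.8 0.7 0 0.209; -5.4 0.7 0 0.236; -6.0 0.7 0 0.262; -6.6 0.7 0 0.288; -7.2 0.7 0 0.314",
)

```text
time_s: 10.5
tool_pos: [0.5278, 0.0239, -0.0041]
tool_rot: [1.0, 0.028, 0.0, -0.0]
force: [4.5, 0.3, 2.8]
grip_width: -0.001
```

```bash
python3 sc.py
```

```text
10.55 [ 0.52693089  0.02376361 -0.00431368] [1.96244709 0.33827042 1.51244051]
bowl (215, array([0.4529, 0.2471]))
[ 298  200   70   51 1640] [0.557 0.144 0.028] ((532.6630859375, 164.7635955810547), (97.39867401123047, 317.4036865234375), 43.793739318847656)
bowl (212, array([0.4488, 0.248 ]))
[ 268  197  102   33 1031] [0.477 0.15  0.028] ((463.67095947265625, 144.38995361328125), (109.6840591430664, 335.37628173828125), 10.704265594482422)
```

Call:
jog_arm(
  targets="-0.6 0.15 0 0.026; -1.2 0.3 0 0.052; -1.8 0.4 0 0.079; -2.4 0.5 0 0.105; -3.0 0.6 0 0.131; -3.6 0.65 0 0.157; -4.2 0.7 0 0.183; -4.8 0.7 0 0.209; -5.4 0.7 0 0.236; -6.0 0.7 0 0.262; -6.6 0.7 0 0.288; -7.2 0.7 0 0.314",
)

```text
time_s: 11.75
tool_pos: [0.456, 0.0129, -0.0043]
tool_rot: [0.992, -0.128, -0.0, -0.0]
force: [2.9, -0.9, 1.2]
grip_width: 0.003
```

```bash
python3 sc.py
```

```text
11.8 [ 0.45516587  0.01296804 -0.00446071] [ 0.94653302 -0.51774487  1.26980614]
bowl (215, array([0.4529, 0.2471]))
[ 298  200   70   51 1640] [0.557 0.144 0.028] ((532.6630859375, 164.7635955810547), (97.39867401123047, 317.4036865234375), 43.793739318847656)
bowl (216, array([0.4465, 0.2509]))
[ 266  195  105   22 1081] [0.443 0.154 0.028] ((429.9006652832031, 149.8031005859375), (338.74517822265625, 115.50177001953125), 83.48800659179688)
```

```bash
cat > ang.py <<'E'
from meas import *
from scipy.stats import theilslopes
import sys
f,P=grab(sys.argv[1]); o=manip.get_obs(); print(o['time_s'],o['tool_pos'])
hsv=cv2.cvtColor(f['img'],cv2.COLOR_RGB2HSV)
for p,s,c in board(f['img'],P):
    if s[4]>400 and (abs(p.mean(0)[:2]-[.44,.13])<[.1,.15]).all():
        ys=np.arange(0.03,.22,.006); 
        for nm,q in(('far',98),('near',2)):
            e=[(y,np.percentile(p[abs(p[:,1]-y)<.005][:,0],q)) for y in ys if (abs(p[:,1]-y)<.005).sum()>8]
            e=np.array(e); t=theilslopes(e[:,1],e[:,0]); print(nm,len(e),'edge angle deg',np.rad2deg(np.arctan(t[0])),e[::4].round(3).tolist())
E
python3 ang.py scene
```

```text
11.85 [ 0.45517533  0.01300815 -0.00453809]
far 31 edge angle deg 11.479646120602164 [[0.036, 0.452], [0.06, 0.456], [0.084, 0.461], [0.108, 0.466], [0.132, 0.472], [0.156, 0.476], [0.18, 0.483], [0.204, 0.486]]
near 31 edge angle deg -8.075705563938538 [[0.036, 0.441], [0.06, 0.424], [0.084, 0.396], [0.108, 0.371], [0.132, 0.376], [0.156, 0.38], [0.18, 0.387], [0.204, 0.392]]
```

Call:
jog_arm(
  targets="-0.6 0.1 0 0.02; -1.1 0.1 0 0.04; -1.5 0.2 0 0.04; -1.9 0.2 0 0.04; -1.9 0.2 0 0.04; -1 0.2 0 0.04; 1 0.2 0 0.04; 3 0.2 0 0.04; 5 0.2 0 0.04; 5 0.2 0 0.04",
)

```text
time_s: 12.85
tool_pos: [0.507, -0.0024, -0.0038]
tool_rot: [0.989, -0.147, 0.001, -0.0]
force: [0.2, -0.1, -0.4]
grip_width: 0.0
```

```bash
python3 ang.py scene; python3 sc.py
```

```text
12.9 [ 0.50503597 -0.00186382 -0.00444335]
far 24 edge angle deg 16.359550145320444 [[0.078, 0.447], [0.102, 0.452], [0.126, 0.459], [0.15, 0.466], [0.174, 0.472], [0.198, 0.479]]
near 24 edge angle deg 15.631048008321255 [[0.078, 0.35], [0.102, 0.358], [0.126, 0.363], [0.15, 0.367], [0.174, 0.378], [0.198, 0.384]]
12.95 [ 0.50378884 -0.00149878 -0.00484997] [-0.62275281 -0.2697031  -0.48519804]
bowl (215, array([0.4529, 0.2471]))
[ 298  200   70   51 1640] [0.557 0.144 0.028] ((532.6630859375, 164.7635955810547), (97.39867401123047, 317.4036865234375), 43.793739318847656)
bowl (209, array([0.4461, 0.2535]))
[291 193  81  19 967] [0.434 0.175 0.028] ((428.8443298339844, 189.6915740966797), (261.6361083984375, 105.02470397949219), 72.49171447753906)
```

The board reads 16.3 degrees against the edge's 16.7. I'll lift off, clear the view and verify.

Call:
jog_arm(
  targets="0 0 -5 0; 0 0 -10 0; 0 0 -15 0; 4 4 -18 0; 7 8 -20 0; 10 13 -20 0; 12 18 -20 0; 13 23 -20 0; 14 28 -20 0; 14 28 -20 0; 14 28 -20 0",
)

```text
time_s: 14.05
tool_pos: [0.5552, -0.3133, 0.1947]
tool_rot: [0.989, -0.149, -0.001, -0.0]
force: [-0.2, 0.2, 0.1]
grip_width: 0.003
```

```bash
python3 ang.py top; python3 sc.py
python3 - <<'E'
from meas import *
f,P=grab('top')
for p,s,c in board(f['img'],P):
    if s[4]>600 and (p.mean(0)[0]>.3): print(s,cv2.minAreaRect(p[:,:2].astype(np.float32)*1000))
cv2.imwrite('pics/fin.png',f['img'][:,:,::-1])
E
```

```text
14.1 [ 0.55550463 -0.31106386  0.19456444]
far 32 edge angle deg 15.818749967787443 [[0.03, 0.429], [0.054, 0.434], [0.078, 0.441], [0.102, 0.449], [0.126, 0.456], [0.15, 0.462], [0.174, 0.469], [0.198, 0.477]]
near 32 edge angle deg 15.53610367416693 [[0.03, 0.337], [0.054, 0.341], [0.078, 0.348], [0.102, 0.354], [0.126, 0.361], [0.15, 0.368], [0.174, 0.376], [0.198, 0.381]]
14.15 [ 0.55590181 -0.3097341   0.19467137] [1.306158   0.91052138 0.25176319]
bowl (215, array([0.4529, 0.2471]))
[ 298  200   70   51 1640] [0.557 0.144 0.028] ((532.6630859375, 164.7635955810547), (97.39867401123047, 317.4036865234375), 43.793739318847656)
bowl (206, array([0.4457, 0.2539]))
[ 267  193  105   19 1405] [0.422 0.132 0.028] ((417.67633056640625, 153.772216796875), (337.9180603027344, 102.974853515625), 74.5665512084961)
[ 265   47   63   63 2987] ((864.8704833984375, -6.432098388671875), (174.58218383789062, 170.63015747070312), 1.3798788785934448)
[ 410  118   50   65 1326] ((675.2662353515625, -367.10076904296875), (69.63921356201172, 188.84417724609375), 55.91839599609375)
[ 206  216   90   56 2860] ((401.81787109375, 102.96484375), (235.49302673339844, 95.1363296508789), 74.00102233886719)
[ 462  233   46   72 1301] ((340.9154052734375, -511.8868408203125), (82.89018249511719, 194.86502075195312), 68.76717376708984)
```

View pics/fin.png

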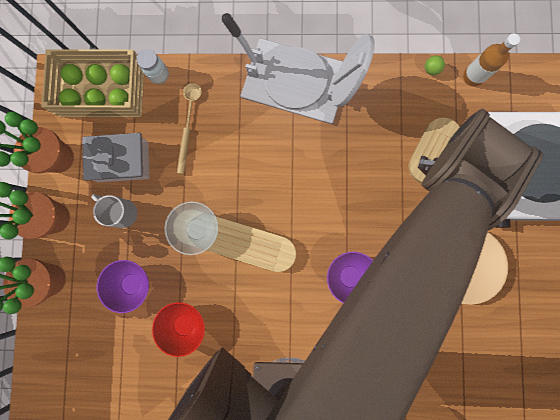

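The final top view shows the board from the bowl at (191,228) to its free end at (290,255), parallel to the press edge. The arm is well above the table.

```bash
python3 -c "
from plant import manip
print(manip.get_obs()['dq'].round(3)); print(manip.finish_job())"
```

```text
[ 0.021 -0.009 -0.    -0.003 -0.003 -0.002]
the job is handed in; nothing more can be done
None
```

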